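# Lay the last down in its box and shut the lid

## Robot

A 6-joint arm with a two-finger parallel gripper is mounted at the origin on the work surface. World frame = base frame: x ahead of the robot, y to its left, z up, the work surface at z = 0. Lengths are in mm, angles in rad, forces in N, time in s.
With the tool pointing down it reaches from about 350 to 775 mm from the base axis. Payload 7.3 kg.
Tool frame: the origin (TCP) lies at the very end of the fingers, on their centre line; the grasp point (between the pads) lies 19 mm behind it; z points along the fingers, y is the line along which they close (so a half turn about z gives the same grasp; the last joint's range is limited). The gripper opens to 92 mm and grips with 3 to 60 N. Pads are 19 mm wide; open, the fingers measure 130 mm over their backs; the gripper's body (75 mm by 190 mm) begins 47 mm behind the grasp point.
Start: joints at [-1.425, 0.342, 1.524, -0, 1.275, -0.146], TCP at [151.052, -502.82, 226.741] pointing down, gripper open.
Joint ranges: [-2.53, 2.53], [-0.77, 2.02], [0.04, 2.7], [-1, 4.14], [0.28, 2.66], [-3.11, 3.11]. Speed limits (rad/s): [2.57, 2.57, 3.14, 3.14, 3.14, 3.14].

## Interface

Orientations are given as [roll, pitch, yaw] about the fixed x, y, z axes, in that order (R = Rz(yaw) Ry(pitch) Rx(roll)).
In Python, from plant import get_obs, optics, ticket, finder gives the robot as it stands.
- The arm moves only by the tool send_rows, never from a script. Its arguments are lists of equal length, an entry for each row: "offset": the shift along the tool's x, y, z scaled (see below), a list of three; "delta_rot": the turn, a rotation vector about the tool's x, y, z scaled (see below), a list of three. In form: {"offset": [[dx, dy, dz], ...], "delta_rot": [[rx, ry, rz], ...]}. A call has 1 to 8 rows; each row is the pose to reach, as a shift and turn from the pose commanded when the call began, along the tool's axes at that moment, turning the shorter way round; what a row does not reach only later rows make up. The controller multiplies each number of a shift by 120 mm and each number of a turn by 360 degrees. A row lasts 1/8 s, in which the tool goes at most 62.5 mm and 10.7 degrees, less where a joint would pass 70% of its speed; a pose out of reach is approached as far as the arm can. A call with a number of a shift or a turn outside -1 to 1 is refused whole. A call with a gripper value outside its range is refused whole. "grip" is the opening, from 0 (shut) to 1 (fully open), set as the call begins (left out, the last holds). The fingers move at their own pace and stop on an object; the grip force is fixed at half the most. Time passes only in rows, so rows that repeat a pose let the fingers close. It gives the time, the measured TCP pose, the force, the opening and the grip force at its end, in the units of the state.
- get_obs(): the state, without advancing time (a new reading comes with each control period).
- optics.capture(name): name is "scene" or "side" or "wrist"; returns the picture (384x512x3 uint8, red, green, blue); there is no depth.
- optics.get_calibration(name): a dict with "fx", "fy", "cx", "cy" (pixels), "world_from_camera" (4x4, takes a point from camera to world coordinates). Camera axes: x right, y down, z forward; pixel columns grow to the right and rows downward; lengths in mm; the calibration is good to about 2 mm. The wrist camera is an equidistant fisheye: a pixel r from the principal point sees the ray r / f radians off the axis. A picture is of the moment at which its call begins: read the wrist's pose just before it. get_calibration takes no time and is no camera call; for the wrist camera it gives the pose at the moment of the call.
- ticket.close_job(): hands the job in; it is judged then, once.
Trained networks look in the newest picture that a camera, given by its name, has taken for a name from the list of things; names that differ only in an ending like _2 or _b are one class to them, and where a whole thing is asked for, a point or a joint stands for the part that bears it (a point fixed in the world has none). Each returns a list of dicts, best first, with "confidence" (0 to 1); they miss things now and then, are a little off and sometimes report something else, mostly with a low value. They report only what shows in the picture. A call takes as long as a camera call. They do not tell look-alikes from the thing itself.
- finder.boxes_of(target, camera): "box" ([left, top, right, bottom] in pixels, round what is visible of it).
- finder.silhouettes(target, camera): "region" (384x512 bool, what is visible of it) and "box" ([left, top, right, bottom] in pixels, round what is visible of it).
- finder.pinpoint(target, camera): "uv" ([column, row] in pixels: a listed point, or the origin of a listed thing).
The state is a dict: "time": time; "joint_positions": joint angles; "dq": joint speeds; "tau": joint torques, N m; "tool_pos": TCP position; "tcp_rot": TCP orientation; "contact_force": force on the tool from outside, world axes, zero at the start; "moment": the same for the moment, N m; "grip_width": finger opening in mm; "finger_force": force on a finger pad.
Only numpy, scipy, OpenCV 4.12 (cv2) and the standard library are available. Lean on these libraries where they do the work, as an engineer would, in place of code of your own. Each camera call takes 0.05 s, during which the arm holds its last target. There are 200 camera calls.

## Task

The shoe last stands upright in the blue box and is too tall for the lid to shut over it. Without picking anything up, push the last over with the fingertips so that it comes to rest lying on its side in the box; then push the open lid over and press it fully shut. Leave the hammer, the tin and the tape roll where they are.

Things in the scene. Friction and masses are not known exactly. Their poses are not given: they have to be found in the camera images.
- box: Blue open-topped box of fluted plastic board, fixed to the bench. Outside 340 (box x) x 236 (box y) x 99 mm high; walls and floor 5 mm thick. Origin: centre of its underside, on the bench. z up, x along the long side, y across it towards the hinge side (within 0.4 rad of the robot's left).
- last: Shoe last, loose off-white plastic foot, 0.4-0.7 kg, 242 long, 78 wide (ball), 59 wide (heel), 126 mm high at the cone, 32 above the rim. Origin: mid-sole; x to the toe, z up from the sole. Stands about 62 mm to box -y of the box's middle, toe along box +x; has room to lie only towards box +y. Pushed sideways near the top it falls over by itself once leant ~35 deg; lying, it is below the rim.
- last_cone (a point): Centre of the flat top of the last's cone (its highest part, at the heel end), 70 mm behind and 126 mm above the last's origin. The top is 28 mm wide (last y) and about 80 mm long (last x); the sides flare to 59 mm at the sole.
- lid (a joint): Angle of the lid about its hinge (rad): 0 fully shut, flat on the rim; 1.57 straight up; starts leaning back at 1.7 to 2.0 (stop at 2.15). The hinge is stiff (0.45 N m): the lid stays at whatever angle it is left, so it must be pushed the whole way, with 2 to 5 N near its free edge.
- lid_hinge (a point): Middle of the hinge line, which runs along box x at the top of the +y wall, 99 mm above the bench, 118 mm to box +y of the box's origin. It does not move.
- lid_edge (a point): Middle of the lid's free long edge, on its outer (upper) face, 242 mm from the hinge line. The lid is a flat panel 352 x 242 x 4 mm with a 28 mm skirt on its three free sides pointing inwards (down when shut); when open its outer face looks away from the box, to box +y. Site z: outward normal of the panel; -y: from hinge to free edge.
- hammer: Shoemaker's hammer, 280 mm, wooden handle, lying on the bench; not to be disturbed. Origin: on the bench under its middle, x along it towards the head.
- cement_tin: Closed round tin, 84 mm across, 95 mm high, standing on the bench; not to be disturbed. Origin: centre of its underside.
- tape_roll: Roll of tape, 100 mm across, 48 mm high, lying flat; not to be disturbed. Origin: centre of its underside.
Things that resemble listed ones, but are neither listed nor needed, are in the scene too. Several things look just like the last: the one meant starts farthest to the robot's right.

How it is judged:
By the outcome, as a careful person would: the job done as asked, in the order asked, and still so for the second after the job is handed in, with the robot touching nothing.
It also fails if it takes over 64 s, if anything falls off the work surface, if the arm or the gripper's body presses on something with over 40 N, if the wrist force passes 120 N, or if a joint passes its speed limit or range.

## Working session

There is one attempt and no reset: what is moved stays moved. The work goes in short steps, Python scripts to look and compute and a tool call to move; the robot and the scene stay as the last step left them, time stands still between calls to the robot, and variables do not carry over. Pictures are saved under pics/ and viewed, at most 10 in all, crops included, and the job is handed in when it is done.

Besides the shell and the picture viewer there is one more tool, called after ">>>" by a JSON object that holds its "fn" and its "kwargs". send_rows: Moves the arm, as the interface text tells. Its arguments: {"type":"object","properties":{"offset":{"type":"array"},"delta_rot":{"type":"array"},"grip":{"type":"number"}},"required":["offset","delta_rot"]}

```bash
mkdir -p pics; cat > h.py <<'E'
import numpy as np, cv2
from scipy.spatial.transform import Rotation as R
from plant import get_obs, optics, ticket, finder
def ray(cam,uv):
    c=optics.get_calibration(cam);T=np.array(c["world_from_camera"])
    d=np.array([(uv[0]-c["cx"])/c["fx"],(uv[1]-c["cy"])/c["fy"],1.])
    return T[:3,3],T[:3,:3]@d
def at_z(cam,uv,z):
    o,d=ray(cam,uv);return o+d*(z-o[2])/d[2]
def proj(cam,p):
    c=optics.get_calibration(cam);T=np.linalg.inv(np.array(c["world_from_camera"]))
    q=T[:3,:3]@np.array(p)+T[:3,3];return [c["fx"]*q[0]/q[2]+c["cx"],c["fy"]*q[1]/q[2]+c["cy"]]
def tri(u1,u2):
    o1,d1=ray("scene",u1);o2,d2=ray("side",u2)
    s=np.linalg.lstsq(np.c_[d1,-d2],o2-o1,rcond=None)[0];a=o1+s[0]*d1;b=o2+s[1]*d2
    return (a+b)/2,np.linalg.norm(a-b)
def snap(cam,name):
    im=np.array(optics.capture(cam));cv2.imwrite(f"pics/{name}.png",im[:,:,::-1]);return im
E
python3 - <<'E'
from h import *
np.set_printoptions(precision=1,suppress=True)
a=snap("scene","a");b=snap("side","b")
cv2.imwrite("pics/ab.png",np.vstack([np.hstack([a,b])])[:,:,::-1][:, :, :] if 0 else cv2.resize(np.hstack([a,b])[:,:,::-1],(800,300)))
for cam in("scene","side"):
    print(cam,np.array(optics.get_calibration(cam)["world_from_camera"])[:3])
    for t in("last_cone","last","lid_hinge","lid_edge","box","hammer","cement_tin","tape_roll"):
        print(t,[(np.round(r["uv"],1).tolist(),round(r["confidence"],2)) for r in finder.pinpoint(t,cam)])
o=get_obs();print(o["time"],o["tool_pos"],o["tcp_rot"],o["contact_force"])
E
```

```text
scene [[  -0.1    0.8   -0.5 1250.8]
 [   1.     0.    -0.     6.7]
 [  -0.    -0.5   -0.8 1272.9]]
last_cone [([348.0, 153.2], 0.91), ([222.6, 189.0], 0.81)]
last [([361.9, 172.4], 0.82), ([218.7, 227.3], 0.78)]
lid_hinge [([278.7, 223.6], 0.81)]
lid_edge [([317.1, 188.9], 0.81)]
box [([243.8, 234.4], 0.83)]
hammer [([92.9, 209.4], 0.68)]
cement_tin [([429.0, 285.0], 0.6)]
tape_roll [([431.4, 204.2], 0.7)]
side [[   0.8   -0.4    0.4 -147.7]
 [  -0.6   -0.6    0.5 -855.4]
 [   0.    -0.7   -0.8 1291.6]]
last_cone [([272.7, 209.8], 0.86)]
last [([287.0, 228.2], 0.83)]
lid_hinge [([267.1, 176.1], 0.74)]
lid_edge [([259.2, 110.0], 0.78)]
box [([279.7, 212.3], 0.67)]
hammer [([361.0, 322.8], 0.83)]
cement_tin [([223.2, 123.4], 0.81), ([279.9, 212.6], 0.54)]
tape_roll []
0.9 [ 151.1 -502.8  226.7] [3.1 0.  0.3] [-0.2 -0.  -0.8]
```

View pics/a.png

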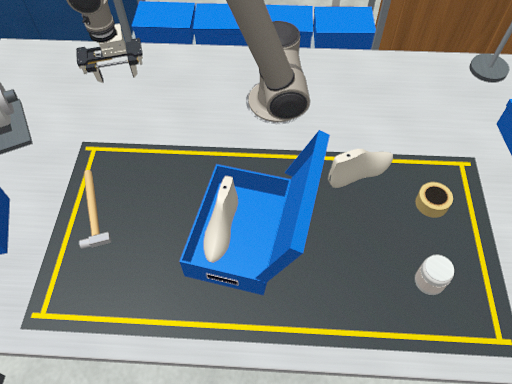

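View pics/b.png

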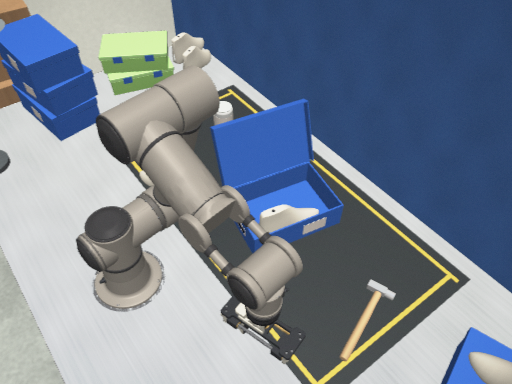

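The scene view shows two lasts: the one in the open box (cone 223,189) and one outside the box to the robot's left (348,153). The side view shows a third off-white object at its corner (490,365), near a separate blue box. I'll check positions and take one crop.

```bash
python3 - <<'E'
from h import *
np.set_printoptions(precision=1,suppress=True)
P={}
for n,u,v in(("cone",[222.6,189],[272.7,209.8]),("last",[218.7,227.3],[287,228.2]),("hinge",[278.7,223.6],[267.1,176.1]),("edge",[317.1,188.9],[259.2,110]),("box",[243.8,234.4],[279.7,212.3]),("hammer",[92.9,209.4],[361,322.8])):
    P[n],e=tri(u,v);print(n,P[n],e)
print("scene-only: cone z131",at_z("scene",[222.6,189],131),"last2",at_z("scene",[361.9,172.4],0),"hinge99",at_z("scene",[278.7,223.6],99),"box0",at_z("scene",[243.8,234.4],0))
print("tape",at_z("scene",[431.4,204.2],0),"tin",at_z("scene",[429,285],0),"corner obj side",at_z("side",[490,365],0),at_z("side",[490,365],100))
# yaw of box from rim corners in scene
for uv in([217,166],[181,263],[266,283],[293,178]):print(uv,at_z("scene",uv,99))
a=cv2.imread("pics/a.png")[130:310,150:410];b=cv2.imread("pics/b.png")
c1=cv2.resize(a,(500,346),interpolation=3);c2=cv2.resize(b[180:384,330:512],None,fx=1.6,fy=1.6)
o=np.zeros((360,800,3),np.uint8);o[:346,:500]=c1;o[:326,505:505+291]=c2[:326,:291];cv2.imwrite("pics/c.png",o)
E
```

```text
cone [ 485.6 -141.1  130.7] 14.324518880930384
last [ 543.  -157.     2.9] 12.504162566591246
hinge [580.6  19.6 101.8] 0.6332188496435942
edge [609.5 107.  330.3] 3.7115021853492585
box [566.  -81.6   3.3] 4.334407277501378
hammer [ 497.3 -563.9   -5. ] 10.19610557388696
scene-only: cone z131 [ 490.6 -146.8  131. ] last2 [313.2 287.8   0. ] hinge99 [578.7  19.9  99. ] box0 [565.6 -83.6   0. ]
tape [425.6 498.    0. ] tin [699.1 453.7   0. ] corner obj side [ 693.8 -872.4    0. ] [ 628.7 -871.1  100. ]
[217, 166] [ 385.3 -176.7   99. ]
[181, 263] [ 716. -240.   99.]
[266, 283] [760.6  -7.4  99. ]
[293, 178] [418.1  57.6  99. ]
```

View pics/c.png

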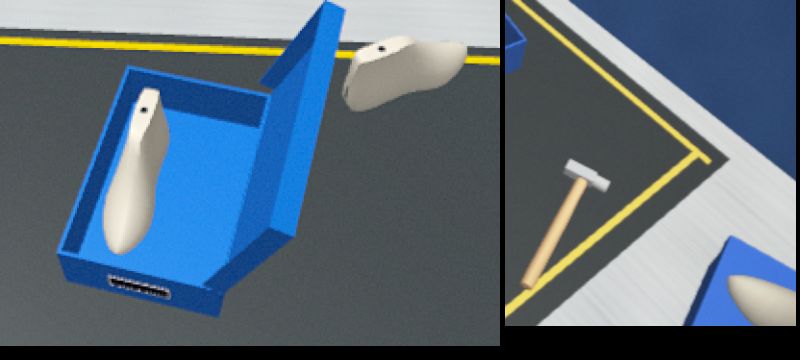

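Candidates: (223,189) in the open box, (348,153) outside the box on the robot's left, and the one at the side view's edge (490,365), about y=-870 and in another box out of reach. The crop confirms that the first one is meant. It stands in the blue lidded box, its cone triangulates to box (-70,-65,131), matching the description, and it is farthest to the right of those on the mat. Next I'll work out the approach.

```bash
cat >> h.py <<'E'
C=np.array([567,-90,0.]);YAW=-0.188
B=R.from_euler('z',YAW)
def b2w(p):return C+B.apply(p)
def w2b(p):return B.inv().apply(np.array(p)-C)
def go(pb,rot=None):
    "offset & rot numbers from present pose to box-frame point pb, tool down with tool y along box x"
    o=get_obs();T=R.from_euler('xyz',o["tcp_rot"])
    G=R.from_euler('xyz',[np.pi,0,YAW+np.pi/2] if rot is None else rot)
    f=(T.inv()).apply(b2w(pb)-np.array(o["tool_pos"]))/120
    r=np.degrees((T.inv()*G).as_rotvec())/360
    print("off",f.round(3),"rot",r.round(4),"now box",w2b(o["tool_pos"]).round(1),o["time"])
E
python3 - <<'E'
from h import *
go([-64,-125,170]); o=get_obs(); print(o["tcp_rot"],o["grip_width"])
E
```

```text
off [ 3.355 -1.62   0.473] rot [ 0.      0.     -0.1736] now box [-331.5 -483.3  226.7] 0.9
[3.14150928e+00 4.64477652e-05 2.91817075e-01] 92.05536879806937
```

>>> {"fn": "send_rows", "kwargs": {"offset": [[0.5, -0.24, 0.0], [1, -0.48, 0.0], [1, -0.48, 0.0]], "delta_rot": [[0, 0, 0], [0, 0, 0], [0, 0, 0]], "grip": 0.33}}

```text
time: 1.27
tool_pos: [251.5, -410.8, 227.0]
tcp_rot: [-3.141, -0.001, 0.296]
contact_force: [-0.1, -1.1, 0.1]
grip_width: 66.3
finger_force: 0.0
```

>>> {"fn": "send_rows", "kwargs": {"offset": [[0.5, -0.24, 0.0], [1, -0.48, 0.0], [1, -0.48, 0.0]], "delta_rot": [[0, 0, 0], [0, 0, 0], [0, 0, 0]]}}

```text
time: 1.65
tool_pos: [349.5, -321.7, 226.9]
tcp_rot: [3.141, -0.0, 0.296]
contact_force: [0.5, -0.4, -0.2]
grip_width: 36.4
finger_force: 0.0
```

>>> {"fn": "send_rows", "kwargs": {"offset": [[0.5, -0.24, 0.0], [1, -0.48, 0.0], [1, -0.48, 0.0], [1, -0.48, 0.0], [1, -0.48, 0.0], [1, -0.48, 0.0], [1, -0.48, 0.0], [1, -0.48, 0.0]], "delta_rot": [[0, 0, -0.025], [0, 0, -0.05], [0, 0, -0.08], [0, 0, -0.105], [0, 0, -0.13], [0, 0, -0.155], [0, 0, -0.1736], [0, 0, -0.1736]]}}

```text
time: 2.65
tool_pos: [445.7, -235.1, 226.7]
tcp_rot: [-3.142, 0.001, 1.38]
contact_force: [0.2, -0.0, -0.3]
grip_width: 30.3
finger_force: 0.0
```

```bash
python3 - <<'E'
from h import *
go([-64,-125,112]);o=get_obs();print(o["tcp_rot"],o["grip_width"],o["contact_force"])
E
```

```text
off [0.337 0.233 0.955] rot [-0.      0.0001 -0.0004] now box [ -92.  -165.2  226.7] 2.65
[-3.14152553e+00  5.84637409e-04  1.38015905e+00] 30.32458400010695 [ 0.19862995 -0.02189535 -0.34433114]
```

>>> {"fn": "send_rows", "kwargs": {"offset": [[0.337, 0.233, 0.2], [0.337, 0.233, 0.6], [0.337, 0.233, 0.92], [0.337, 0.233, 0.955], [0.337, 0.233, 0.955]], "delta_rot": [[0, 0, 0], [0, 0, 0], [0, 0, 0], [0, 0, 0], [0, 0, 0]]}}

```text
time: 3.28
tool_pos: [481.6, -200.2, 113.0]
tcp_rot: [3.14, 0.001, 1.381]
contact_force: [-0.2, 0.1, -0.3]
grip_width: 30.0
finger_force: 0.0
```

```bash
python3 - <<'E'
from h import *
a=snap("scene","d1");b=snap("side","d2")
cv2.imwrite("pics/d.png",np.hstack([cv2.resize(a[120:300,150:350],(400,360)),cv2.resize(b[150:330,180:380],(400,360))])[:,:,::-1])
go([-64,-125,112]);print(get_obs()["contact_force"])
E
```

```text
off [-0.007 -0.01   0.015] rot [ 0.0005  0.0002 -0.0002] now box [ -62.8 -124.2  113.8] 3.375
[-0.82150504 -0.60133534  0.84385021]
```

View pics/d.png

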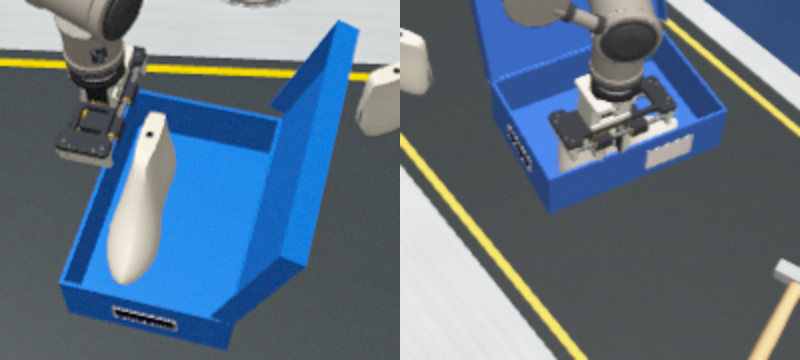

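The left view shows the gripper at (110,130), just outside the wall beside the cone (150,135), with the long axis parallel to the box. I'll start pushing slowly towards box +y.

>>> {"fn": "send_rows", "kwargs": {"offset": [[0.1, 0, 0.01], [0.2, 0, 0.01], [0.3, 0, 0.01], [0.38, 0, 0.01], [0.45, 0, 0.01], [0.52, 0, 0.01], [0.59, 0, 0.01], [0.66, 0, 0.01]], "delta_rot": [[0, 0, 0], [0, 0, 0], [0, 0, 0], [0, 0, 0], [0, 0, 0], [0, 0, 0], [0, 0, 0], [0, 0, 0]]}}

```text
time: 4.38
tool_pos: [495.9, -120.8, 110.7]
tcp_rot: [-3.141, -0.0, 1.382]
contact_force: [-1.1, 0.3, 0.6]
grip_width: 30.5
finger_force: 0.2
```

```bash
python3 - <<'E'
from h import *
a=snap("scene","e1");b=snap("side","e2")
cv2.imwrite("pics/e.png",np.hstack([cv2.resize(a[120:300,150:350],(400,360)),cv2.resize(b[150:330,180:380],(400,360))])[:,:,::-1])
go([-64,0,112]);print(get_obs()["contact_force"])
E
```

```text
off [ 0.36   0.001 -0.011] rot [-0.0001 -0.0001  0.0001] now box [-64.1 -43.2 110.7] 4.475
[-0.36431108  0.31769396 -0.23346149]
```

View pics/e.png

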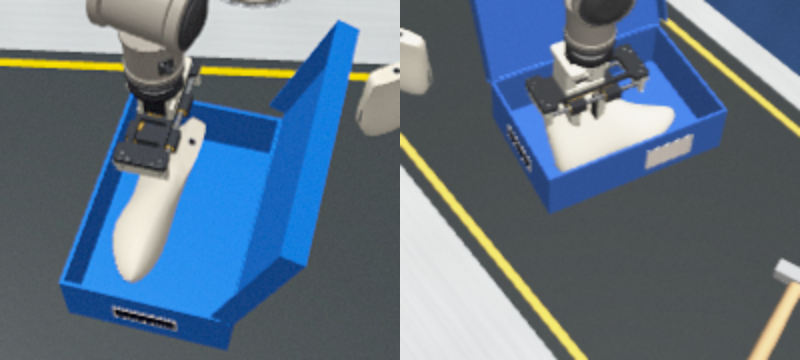

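The last is leaning over in both views (cone top now at 193,140 on the left). I'll continue the push.

>>> {"fn": "send_rows", "kwargs": {"offset": [[0.07, 0, -0.02], [0.14, 0, -0.02], [0.21, 0, -0.02], [0.28, 0, -0.02], [0.35, 0, -0.02], [0.42, 0, -0.02], [0.42, 0, -0.02], [0.42, 0, -0.02]], "delta_rot": [[0, 0, 0], [0, 0, 0], [0, 0, 0], [0, 0, 0], [0, 0, 0], [0, 0, 0], [0, 0, 0], [0, 0, 0]]}}

```text
time: 5.48
tool_pos: [505.4, -72.0, 113.3]
tcp_rot: [-3.142, 0.0, 1.383]
contact_force: [-0.6, 0.6, 0.1]
grip_width: 30.2
finger_force: 0.0
```

```bash
python3 - <<'E'
from h import *
a=snap("scene","f1");b=snap("side","f2")
cv2.imwrite("pics/f.png",np.hstack([cv2.resize(a[120:300,150:350],(400,360)),cv2.resize(b[150:330,180:380],(400,360))])[:,:,::-1])
go([-64,0,112]);print(get_obs()["contact_force"])
E
```

```text
off [-0.05  -0.001  0.011] rot [ 0.      0.     -0.0001] now box [-63.8   5.9 113.3] 5.575
[-0.03848925 -0.39095521  0.00062485]
```

View pics/f.png

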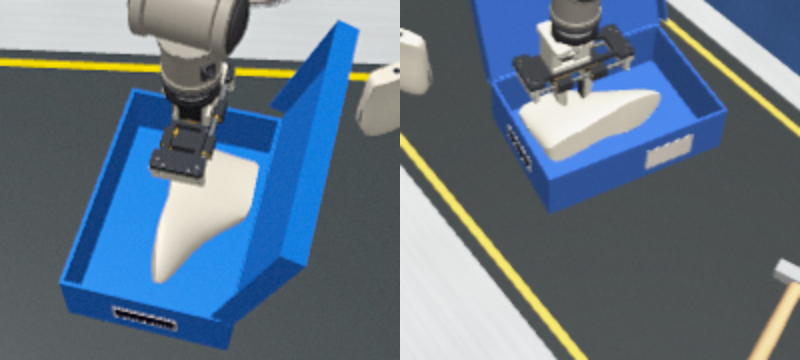

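The last is lying on its side, with the sole edge at (155,275) and the cone at (255,170), below the rim. Now up and over the lid; it stands at about 1.94 rad with its edge at z≈330.

>>> {"fn": "send_rows", "kwargs": {"offset": [[0, 0, -0.3], [0, 0, -0.65], [0, 0, -1], [0, 0, -1]], "delta_rot": [[0, 0, 0], [0, 0, 0], [0, 0, 0], [0, 0, 0]]}}

```text
time: 6.08
tool_pos: [507.0, -72.7, 236.7]
tcp_rot: [3.134, 0.001, 1.382]
contact_force: [0.4, 0.2, -0.9]
grip_width: 30.4
finger_force: 0.0
```

>>> {"fn": "send_rows", "kwargs": {"offset": [[0, 0.1, -0.5], [0, 0.2, -1], [0, 0.37, -1], [0, 0.37, -1]], "delta_rot": [[0, 0, 0], [0, 0, 0], [0, 0, 0], [0, 0, 0]]}}

```text
time: 6.58
tool_pos: [549.4, -80.6, 351.8]
tcp_rot: [-3.14, -0.0, 1.382]
contact_force: [0.3, 0.3, -0.5]
grip_width: 30.3
finger_force: 0.0
```

>>> {"fn": "send_rows", "kwargs": {"offset": [[0, 0, -0.3], [0, 0, -0.3], [0, 0, -0.3]], "delta_rot": [[0, 0, 0], [0, 0, 0], [0, 0, 0]]}}

```text
time: 6.95
tool_pos: [548.3, -80.2, 387.8]
tcp_rot: [-3.139, -0.0, 1.382]
contact_force: [-0.4, 0.6, 0.3]
grip_width: 30.3
finger_force: 0.0
```

```bash
python3 - <<'E'
from h import *
np.set_printoptions(precision=1,suppress=True)
snap("scene","g1");snap("side","g2")
u=finder.pinpoint("lid_edge","scene");v=finder.pinpoint("lid_edge","side")
print(u,v)
if u and v:
    p,e=tri(u[0]["uv"],v[0]["uv"]);print(p,w2b(p),e)
go([-20,250,390]);print(get_obs()["contact_force"])
E
```

```text
[{'uv': [315.7, 190.3], 'confidence': 0.59}] [{'uv': [259.9, 106.9], 'confidence': 0.7}]
[616.  106.2 338.1] [ 11.4 201.9 338.1] 11.761476945760103
off [ 2. -0. -0.] rot [-0. -0. -0.] now box [-19.9   6.2 388.2] 7.15
[ 0.5  0.2 -0. ]
```

>>> {"fn": "send_rows", "kwargs": {"offset": [[0.35, 0, 0], [0.7, 0, 0], [1, 0, 0], [1, 0, 0]], "delta_rot": [[0, 0, 0], [0, 0, 0], [0, 0, 0], [0, 0, 0]]}}

```text
time: 7.65
tool_pos: [571.4, 39.8, 388.6]
tcp_rot: [-3.14, -0.0, 1.386]
contact_force: [0.4, -0.1, 0.6]
grip_width: 30.5
finger_force: 0.0
```

>>> {"fn": "send_rows", "kwargs": {"offset": [[0.4, 0, 0], [0.8, 0, 0], [1, 0, 0], [1, 0, 0]], "delta_rot": [[0, 0, 0], [0, 0, 0], [0, 0, 0], [0, 0, 0]]}}

```text
time: 8.15
tool_pos: [594.0, 156.0, 388.4]
tcp_rot: [-3.14, 0.001, 1.384]
contact_force: [-0.6, -1.1, -0.0]
grip_width: 29.9
finger_force: 0.0
```

>>> {"fn": "send_rows", "kwargs": {"offset": [[0, 0, 0.25], [0, 0, 0.5], [0, 0, 0.75], [0, 0, 0.83], [0, 0, 0.83]], "delta_rot": [[0, 0, 0], [0, 0, 0], [0, 0, 0], [0, 0, 0], [0, 0, 0]]}}

```text
time: 8.78
tool_pos: [594.0, 154.5, 289.9]
tcp_rot: [-3.141, 0.0, 1.381]
contact_force: [0.0, -0.7, 0.6]
grip_width: 30.4
finger_force: 0.0
```

```bash
python3 - <<'E'
from h import *
a=snap("scene","i1");b=snap("side","i2")
cv2.imwrite("pics/i.png",np.hstack([cv2.resize(a[60:300,200:440],(400,400)),cv2.resize(b[60:260,160:360],(400,400))])[:,:,::-1])
go([-20,200,290]);print(get_obs()["contact_force"])
E
```

```text
off [-0.382 -0.01   0.009] rot [ 0.0004 -0.0001 -0.0001] now box [-18.8 245.8 291.2] 8.875
[ 0.17665575 -0.26399379  0.2885281 ]
```

View pics/i.png

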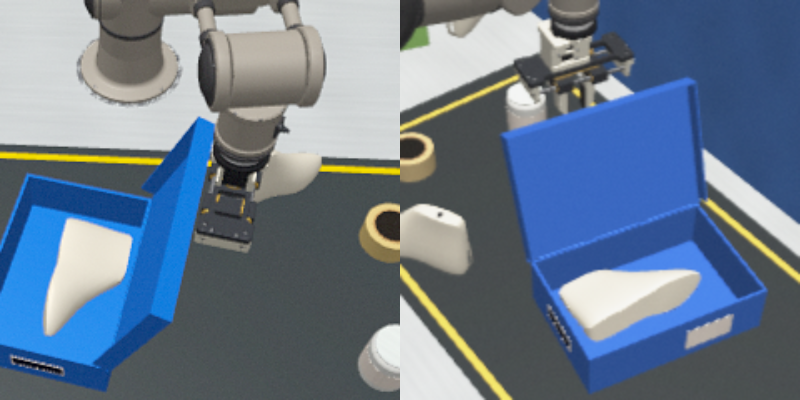

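The lid is intact, with the gripper behind its outer face (left 230,220), and the last lies flat in the box (left 85,280). I'll push the lid up to vertical.

>>> {"fn": "send_rows", "kwargs": {"offset": [[-0.12, 0, 0], [-0.24, 0, 0], [-0.37, 0, 0], [-0.5, 0, 0], [-0.62, 0, -0.01], [-0.74, 0, -0.02], [-0.86, 0, -0.03], [-0.98, 0, -0.04]], "delta_rot": [[0, 0, 0], [0, 0, 0], [0, 0, 0], [0, 0, 0], [0, 0, 0], [0, 0, 0], [0, 0, 0], [0, 0, 0]]}}

```text
time: 9.88
tool_pos: [571.6, 39.0, 294.2]
tcp_rot: [-3.141, 0.0, 1.383]
contact_force: [0.5, 2.0, -1.6]
grip_width: 30.1
finger_force: 1.1
```

```bash
python3 - <<'E'
from h import *
print(get_obs()["contact_force"])
go([-20,127,294])
for a in range(80,-1,-10):
    t=np.radians(a);r=200
    print(a,round(118-r*np.cos(t)+9.5+4*np.sin(t)),round(99+r*np.sin(t)+4*np.cos(t)))
E
```

```text
[ 0.54810194  1.96956464 -1.59237482]
off [-0.005 -0.003  0.002] rot [-0.0001  0.     -0.    ] now box [-19.6 127.6 294.2] 9.875
80 97 297
70 63 288
60 31 274
50 2 255
40 -23 231
30 -44 202
20 -59 171
10 -69 138
0 -72 103
```

>>> {"fn": "send_rows", "kwargs": {"offset": [[-0.13, 0, -0.02], [-0.26, 0, -0.03], [-0.4, 0, 0.0], [-0.53, 0, 0.05], [-0.67, 0, 0.1], [-0.8, 0, 0.167], [-0.8, 0, 0.167]], "delta_rot": [[0, 0, 0], [0, 0, 0], [0, 0, 0], [0, 0, 0], [0, 0, 0], [0, 0, 0], [0, 0, 0]]}}

```text
time: 10.75
tool_pos: [553.3, -55.7, 273.3]
tcp_rot: [-3.139, 0.001, 1.381]
contact_force: [0.4, 0.4, -0.2]
grip_width: 30.2
finger_force: 0.0
```

>>> {"fn": "send_rows", "kwargs": {"offset": [[-0.12, 0, 0.07], [-0.24, 0, 0.16], [-0.35, 0, 0.25], [-0.45, 0, 0.36], [-0.54, 0, 0.48], [-0.62, 0, 0.6], [-0.69, 0, 0.73], [-0.75, 0, 0.86]], "delta_rot": [[0, 0, 0], [0, 0, 0], [0, 0, 0], [0, 0, 0], [0, 0, 0], [0, 0, 0], [0, 0, 0], [0, 0, 0]]}}

```text
time: 11.75
tool_pos: [536.9, -143.2, 170.1]
tcp_rot: [-3.141, 0.0, 1.383]
contact_force: [0.7, -0.3, 0.4]
grip_width: 30.2
finger_force: 0.4
```

```bash
python3 - <<'E'
from h import *
print(get_obs()["contact_force"])
go([-20,-69,138]);go([-20,-72,103])
E
```

```text
[ 0.67111254 -0.26087461  0.42121112]
off [-0.092 -0.003  0.267] rot [-0.  0. -0.] now box [-19.6 -57.9 170.1] 11.75
off [-0.117 -0.003  0.559] rot [-0.  0. -0.] now box [-19.6 -57.9 170.1] 11.75
```

>>> {"fn": "send_rows", "kwargs": {"offset": [[-0.06, 0, 0.1], [-0.1, 0, 0.2], [-0.13, 0, 0.3], [-0.15, 0, 0.38], [-0.16, 0, 0.45], [-0.17, 0, 0.5], [-0.17, 0, 0.53], [-0.17, 0, 0.55]], "delta_rot": [[0, 0, 0], [0, 0, 0], [0, 0, 0], [0, 0, 0], [0, 0, 0], [0, 0, 0], [0, 0, 0], [0, 0, 0]]}}

```text
time: 12.75
tool_pos: [533.4, -162.9, 105.3]
tcp_rot: [3.141, 0.0, 1.383]
contact_force: [0.3, -0.5, 0.1]
grip_width: 30.3
finger_force: 0.3
```

```bash
python3 - <<'E'
from h import *
a=snap("scene","j1");b=snap("side","j2")
cv2.imwrite("pics/j.png",np.hstack([cv2.resize(a[100:300,150:350],(400,400)),cv2.resize(b[120:280,190:350],(400,400))])[:,:,::-1])
go([-20,-80,100]);print(get_obs()["contact_force"])
E
```

```text
off [-0.018 -0.004  0.043] rot [ 0.  0. -0.] now box [-19.5 -77.8 105.2] 12.85
[ 0.00984145 -0.11822476  1.19918798]
```

View pics/j.png

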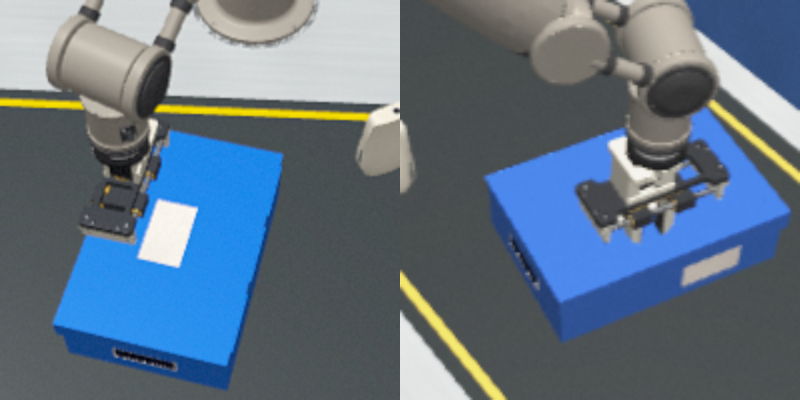

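The lid appears down over the box in both views. I'll press gently further to seat it fully and watch the force.

>>> {"fn": "send_rows", "kwargs": {"offset": [[0, 0, 0.02], [0, 0, 0.04], [0, 0, 0.05], [0, 0, 0.05]], "delta_rot": [[0, 0, 0], [0, 0, 0], [0, 0, 0], [0, 0, 0]]}}

```text
time: 13.35
tool_pos: [533.6, -162.9, 102.9]
tcp_rot: [3.139, 0.001, 1.383]
contact_force: [-8.1, 3.4, 26.7]
grip_width: 30.4
finger_force: 13.4
```

It reads 27 N at z=103 mm, a hard stop exactly at rim + lid thickness, so the lid is seated. Retracting straight up, then a check.

>>> {"fn": "send_rows", "kwargs": {"offset": [[0, 0, -0.1], [0, 0, -0.5], [0, 0, -0.9], [0, 0, -1], [0, 0, -1]], "delta_rot": [[0, 0, 0], [0, 0, 0], [0, 0, 0], [0, 0, 0], [0, 0, 0]]}}

```text
time: 13.98
tool_pos: [533.4, -162.8, 219.5]
tcp_rot: [3.141, 0.0, 1.383]
contact_force: [-0.5, 0.8, -0.1]
grip_width: 30.6
finger_force: 0.0
```

```bash
python3 - <<'E'
from h import *
a=snap("scene","k1");b=snap("side","k2")
cv2.imwrite("pics/k.png",cv2.resize(np.hstack([a,b]),(800,300),interpolation=cv2.INTER_AREA)[:,:,::-1])
u=finder.pinpoint("lid_edge","scene");v=finder.pinpoint("lid_edge","side")
if u and v: p,e=tri(u[0]["uv"],v[0]["uv"]);print(w2b(p),e)
for t in("hammer","cement_tin","tape_roll"):print(t,[r["uv"] for r in finder.pinpoint(t,"scene")][:1])
print(get_obs()["contact_force"],get_obs()["time"])
E
```

```text
hammer [[90.4, 206.0]]
cement_tin [[429.3, 283.0]]
tape_roll []
[ 0.22848546 -0.82235629  0.55572407] 14.325
```

View pics/k.png

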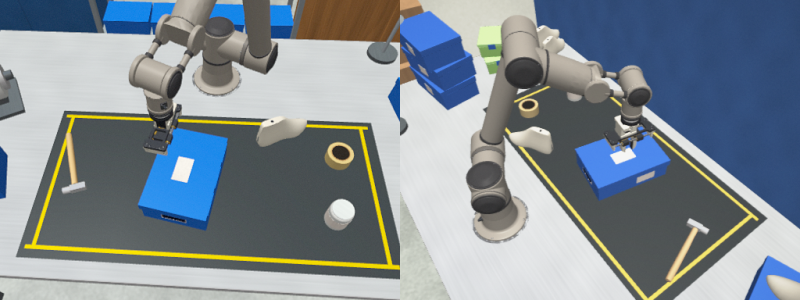

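The lid is flat and shut (185,175), the arm is clear of it, and the hammer, tin and tape roll are where they were. Handing in.

```bash
python3 -c "from plant import ticket;print(ticket.close_job())"
```

```text
the job is handed in; nothing more can be done
None
```

The last lies on its side in the box, the lid is pressed fully shut (27 N at its stop), the hammer, tin and tape roll look unmoved, and the job was handed in at about 14 s.

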